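Take the pinch-catch lid off a leaning canister

TASK

One of the two leaning steel canisters has a square lid with a spring button on the near and the far side of its grip: pinch both buttons together to free the catch, lift the lid off, and set it down (do not let it fall) right way up, flat on the floor of the large well of the compartment tray. Then let go and leave it there. Do not move the loose things standing around.

Things in the scene. Friction and masses are not known exactly. Their poses are not given: they have to be found in the camera images.
- mouth (a point): Centre of the open square mouth (66 x 66 mm opening in a 96 x 96 mm steel collar, 5 mm thick) of the canister with the button lid; fixed, 170 mm above the table. z points out of the canister along its axis, leaning 30 degrees from vertical towards the robot (give or take the stand's yaw); x points up the slope of the collar, away from the robot; y is level.
- canister: The canister with the button lid: square, 96 x 96 x 154 mm, bare steel, leaning 30 degrees towards -x in a dark stand that is bolted down. Origin on the table straight below the mouth's centre.
- canister2: The other canister: the same, bolted down alike, but with a round screw lid with a small round knob, its highest point 205 mm above the table. Not to be opened. Either may stand on the left.
- lid_grip (a point): Mid-point between the two buttons of the white plastic lid, half-way up them, 26 mm above the underside of the lid plate (which rests on the collar). z points up out of the lid along its axis, x from near to far button. Pad faces 56 mm apart free (28 mm each side), 38 mm fully pressed; pads 28 mm wide (y), from 16 mm below to 16 mm above this point. Set down flat, it is 38 mm above the surface under the lid.
- lid: The lid; origin at the centre of its plate's underside, axes as lid_grip. Plate 90 x 90 x 5 mm; grip block 34 (x) x 40 (y) mm, top at 44 mm, a button out of its -x and +x faces. Below, a plug reaches 12 mm down with 2 mm play in the mouth; hooks on the buttons reach 5 mm under the collar and hold the lid. Weighs 0.15 to 0.23 kg; can be carried by the pressed buttons.
- button_near (a joint): Travel of the button on the lid's -x (near, lower) side, m: 0 free, 0.009 fully pressed; its hook is clear of the collar from about 0.006. Spring: about 2.5 N to start, 8 N fully pressed; grip with at least 12 N (25 N is safe).
- button_far (a joint): The same for the button on the lid's +x (far, upper) side.
- well (a point): Centre of the floor of the large well of the steel compartment tray (fixed, 200 x 260 mm, rim 22 mm above the table). The well is 194 mm along x and 157 mm along y, its floor 3 mm above the table, z up. The two other wells of the tray are small (about 95 x 91 mm), on the -y side.
- bowls: Loose stack of blue bowls, 110 mm across, 88 mm high; origin under its centre.
- flask: Loose small aluminium bottle, 36 mm across, 80 mm high; origin under its centre.
- sprayer: Loose white spray bottle, 68 mm across, 191 mm high; origin under its centre.
- jug: Loose white plastic mug, 86 mm across, 100 mm high, handle to its +y; origin under its centre.
- ladle: Loose steel serving spoon, 220 mm long, lying along its x; origin under its middle.
- phone: Loose black phone, 150 x 72 x 9 mm; origin under its centre.
Not all that is in view belongs to the job. Leave any brown or purple look-alike of the lid alone.

How it is judged:
By the outcome, as a careful person would: the job done as asked, in the order asked, and still so for the second after the job is handed in, with the robot touching nothing.
It also fails if it takes over 48 s, if anything falls off the work surface, if the arm or the gripper's body presses on something with over 40 N, if the wrist force passes 120 N, or if a joint passes its speed limit or range.

ROBOT

A 7-joint arm with a two-finger parallel gripper is mounted at the origin on the work surface. World frame = base frame: x ahead of the robot, y to its left, z up, the work surface at z = 0. Lengths are in m, angles in rad, forces in N, time in s.
With the tool pointing down it reaches from about 0.425 to 0.875 m from the base axis. Payload 4.7 kg.
Tool frame: the origin (TCP) lies at the very end of the fingers, on their centre line; the grasp point (between the pads) lies 19 mm behind it; z points along the fingers, y is the line along which they close (so a half turn about z gives the same grasp; the last joint's range is limited). The gripper opens to 85 mm and grips with 20 to 120 N. Pads are 22 mm wide; open, the fingers measure 114 mm over their backs; the gripper's body (76 mm by 85 mm) begins 54 mm behind the grasp point. The pads swing forward as they close: fully open they stand 13 mm farther back than shut.
Start: joints at [-1.283, 0.321, -0.07, 1.45, 0.023, 1.371, -0.057], TCP at [0.176, 0.626, 0.231] pointing down, gripper open.
Joint ranges: [-2.86, 2.86], [-0.3, 2.09], [-1.38, 1.24], [0.06, 2.45], [-1.56, 4.7], [0.09, 2.05], [-2.69, 2.69]. Speed limits (rad/s): [2.57, 2.57, 3.14, 3.14, 3.14, 3.14, 3.14].

INTERFACE

Orientations are given as a unit quaternion [w, x, y, z].
In Python, from workcell import arm gives the robot as it stands. The module is installed in compiled form; this text tells all that it offers.
- The arm moves only by the tool carry_out, never from a script. Its argument "motion" is a list of rows, each an object with "travel": the shift along the tool's x, y, z in mm, a list of three; "turn": the turn, a rotation vector about the tool's x, y, z in rad, a list of three; "jaw": the opening, from -1 (shut) to 1 (fully open). In form: [{"travel": [x, y, z], "turn": [rx, ry, rz], "jaw": jaw}, ...]. A call has exactly 10 rows; each row is the pose to reach, as a shift and turn from the pose commanded when the call began, along the tool's axes at that moment; what a row does not reach only later rows make up. A row lasts 1/12 s, in which the tool goes at most 41.7 mm and 7.16 degrees, less where a joint would pass 70% of its speed; a pose out of reach is approached as far as the arm can. A call with a gripper value outside its range is refused whole. The fingers move at their own pace and stop on an object; the grip force is fixed at half the most. Time passes only in rows, so rows that repeat a pose let the fingers close, or fill a call up. It gives the time, the measured TCP pose, the force, the opening and the grip force at its end, in the units of the state.
- arm.observe(): the state, without advancing time (a new reading comes with each control period).
- arm.read_camera(name): name is "scene" or "top" or "wrist"; returns (picture, depth): 420x560x3 uint8, blue, green, red; 420x560 float32, m along the optical axis (not along the pixel's ray), 0 where there is no reading.
- arm.camera_info(name): a dict with "K" (3x3 intrinsics, pixels), "k1" (the pictures are not rectified: a ray, as slopes to the right and down, at radius r is drawn at 1 + k1 r^2 times it, then the intrinsics apply), "position" and "rotation" of the camera in the world. Camera axes: x right, y up, looking along -z (the intrinsics and any distortion apply to the point x, -y, -z); pixel columns grow to the right and rows downward; lengths in m; the calibration is good to about 2 mm. A picture is of the moment at which its call begins: read the wrist's pose just before it. camera_info takes no time and is no camera call; for the wrist camera it gives the pose at the moment of the call.
- arm.hand_in(): hands the job in; it is judged then, once.
The state is a dict: "time": time; "qpos": joint angles; "joint_velocities": joint speeds; "joint_efforts": joint torques, N m; "tcp_pos": TCP position; "orientation": TCP orientation; "ft_force": force on the tool from outside, world axes, zero at the start; "wrist_torque": the same for the moment, N m; "finger_gap": finger opening in m; "gripper_force": force on a finger pad.
Only numpy, scipy, OpenCV 4.12 (cv2) and the standard library are available. Lean on these libraries where they do the work, as an engineer would, in place of code of your own. Each camera call takes 0.05 s, during which the arm holds its last target. There are 200 camera calls.

## Working session

There is one attempt and no reset: what is moved stays moved. The work goes in short steps, Python scripts to look and compute and a tool call to move; the robot and the scene stay as the last step left them, time stands still between calls to the robot, and variables do not carry over. Pictures are saved under pics/ and viewed, at most 10 in all, crops included, and the job is handed in when it is done.

Besides the shell and the picture viewer there is one more tool, called after "Call:" as a command line: name --argument value ..., lists and objects as JSON in quotes. carry_out: Moves the arm, as the interface text tells. Its arguments: {"type":"object","properties":{"motion":{"type":"array","items":{"type":"object","properties":{"travel":{"type":"array","items":{"type":"number"}},"turn":{"type":"array","items":{"type":"number"}},"jaw":{"type":"number"}}}}},"required":["motion"]}

```bash
mkdir -p pics; cat > h.py <<'E'
import numpy as np, cv2
from workcell import arm
from scipy.spatial.transform import Rotation as R
def snap(name,fn=None):
    ci=arm.camera_info(name); im,d=arm.read_camera(name)
    if fn: cv2.imwrite('pics/'+fn,im)
    np.savez('pics/'+(fn or name)+'.npz',im=im,d=d,K=ci['K'],k1=ci['k1'],p=ci['position'],R=ci['rotation'])
    return im,d,ci
def load(fn):
    z=np.load('pics/'+fn+'.npz'); return z['im'],z['d'],dict(K=z['K'],k1=float(z['k1']),position=z['p'],rotation=z['R'])
def rotm(ci):
    r=np.array(ci['rotation'],float)
    return r if r.shape==(3,3) else R.from_quat(np.roll(r,-1)).as_matrix()
def cloud(d,ci):
    h,w=d.shape; K=np.array(ci['K']); k1=ci['k1']
    uv=np.stack(np.meshgrid(np.arange(w),np.arange(h)),-1).reshape(-1,1,2).astype(np.float64)
    n=cv2.undistortPoints(uv,K,np.array([k1,0,0,0,0.])).reshape(h,w,2)
    P=np.stack([n[...,0]*d,-n[...,1]*d,-d],-1)
    return P@rotm(ci).T+np.array(ci['position'])
def ray(u,v,ci):
    n=cv2.undistortPoints(np.array([[[u,v]]],float),np.array(ci['K']),np.array([ci['k1'],0,0,0,0.])).ravel()
    r=rotm(ci)@np.array([n[0],-n[1],-1]); return np.array(ci['position']),r/np.linalg.norm(r)
def tri(obs):
    A=np.zeros((3,3));b=np.zeros(3)
    for p,r in obs:
        M=np.eye(3)-np.outer(r,r);A+=M;b+=M@p
    return np.linalg.solve(A,b)
E
python3 - <<'E'
from h import *
for n in ['scene','top']:
    im,d,ci=snap(n,n+'1.png'); print(n,ci)
print(arm.observe())
E
```

```text
scene {'K': array([[503.66085777,   0.        , 289.0899991 ],
       [  0.        , 503.66085777, 201.20230664],
       [  0.        ,   0.        ,   1.        ]]), 'k1': -0.057692980234394474, 'position': array([ 1.27542254, -0.9188532 ,  1.0990869 ]), 'rotation': array([0.84938948, 0.41039336, 0.13844772, 0.30157426])}
top {'K': array([[444.75687066,   0.        , 283.94962586],
       [  0.        , 444.75687066, 215.52383311],
       [  0.        ,   0.        ,   1.        ]]), 'k1': -0.09014388967386305, 'position': array([0.36200844, 0.03792866, 1.52374434]), 'rotation': array([-0.69630662, -0.0456863 ,  0.03598965,  0.71538423])}
{'time': 0.1, 'qpos': array([-1.28290383,  0.3217785 , -0.07009539,  1.45158164,  0.02256859,
        1.37080491, -0.05689037]), 'joint_velocities': array([ 0.00021835, -0.00046016, -0.00052675, -0.00359045, -0.00161479,
        0.00116089,  0.0001941 ]), 'joint_efforts': array([ 2.89119098e-04, -4.94876647e+01, -3.83742889e-01, -3.15210807e+01,
        1.30739957e-02,  7.38992501e-03, -1.51528104e-05]), 'tcp_pos': array([0.17564483, 0.62530165, 0.23029933]), 'orientation': array([-9.17483540e-05,  1.36448215e-01,  9.90646803e-01, -8.88140922e-04]), 'ft_force': array([ 0.2435874 , -0.00420264,  0.17799786]), 'wrist_torque': array([ 0.01504506, -0.0040966 , -0.0522417 ]), 'gripper_force': 0.0, 'finger_gap': 0.08516647451606052}
```

View pics/scene1.png

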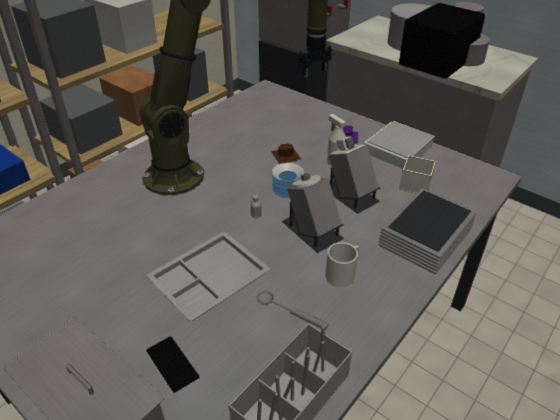

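View pics/top1.png

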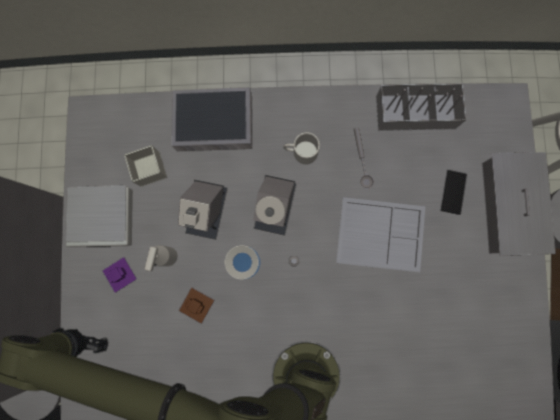

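Scene: two leaning canisters at about (312,205) and (350,170), with the tray at (208,272).
Candidates for the lid, by top-image pixel:
- (192,214): white square lid on a canister. I choose this one.
- (270,209): round screw lid.
- (119,274): purple look-alike.
- (196,306): brown look-alike.

Next is one close crop to check the choice.

```bash
python3 - <<'E'
from h import *
it,dt,ct=load('top1.png'); is_,ds,cs=load('scene1.png')
a=cv2.resize(it[170:245,155:305],None,fx=5,fy=5,interpolation=cv2.INTER_CUBIC)[:,:750]
b=cv2.resize(is_[110:245,270:400],None,fx=2,fy=2,interpolation=cv2.INTER_CUBIC)
o=np.zeros((375+220,750,3),np.uint8);o[:375]=a;o[375:,:260]=b[:220]
cv2.imwrite('pics/crop1.png',o)
Pt=cloud(dt,ct)
for u,v in [(192,214),(186,224),(200,222),(205,193),(269,209),(280,190),(241,262),(158,256),(294,261),(365,236),(404,220),(380,265),(304,147)]: print((u,v),Pt[v,u].round(3))
E
```

```text
(192, 214) [0.526 0.328 0.215]
(186, 224) [0.499 0.352 0.193]
(200, 222) [0.507 0.314 0.169]
(205, 193) [0.603 0.304 0.135]
(269, 209) [0.537 0.098 0.201]
(280, 190) [0.603 0.065 0.148]
(241, 262) [0.382 0.2   0.069]
(158, 256) [0.405 0.447 0.161]
(294, 261) [0.381 0.027 0.084]
(365, 236) [ 0.461 -0.22  -0.001]
(404, 220) [ 0.512 -0.358 -0.   ]
(380, 265) [ 0.36  -0.262  0.023]
(304, 147) [ 0.778 -0.02   0.008]
```

View pics/crop1.png

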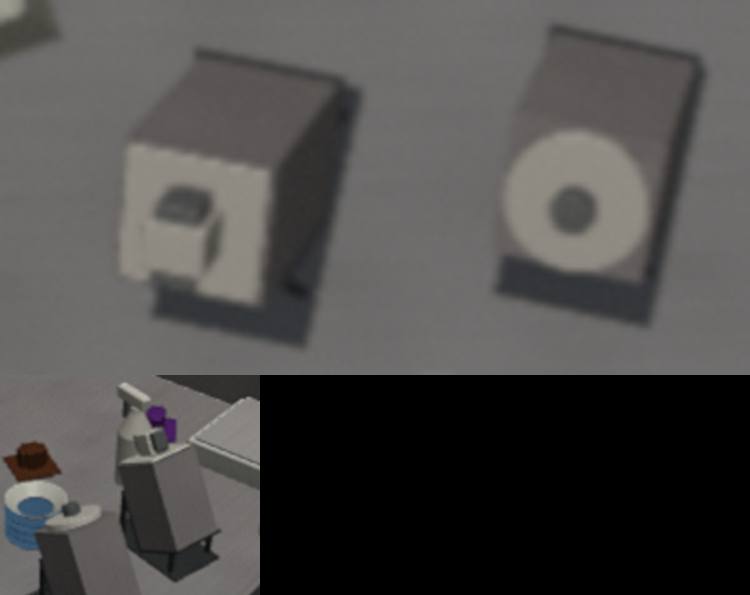

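The crop shows the left canister (top-image pixel about (192,214)) with the square white lid, a grip block and two grey buttons on the up-slope and down-slope faces. The right one is the round screw lid, so the left one is confirmed. Next I measure the lid frame and the tray.

```bash
python3 - <<'E'
from h import *
it,dt,ct=load('top1.png'); P=cloud(dt,ct)
c=np.array([[128,143],[273,165],[262,305],[120,275]])/5.+[155,170]-0.4
# refine plane by depth: pixels inside quad, reject block by RANSAC-ish
m=np.zeros(dt.shape,np.uint8);cv2.fillConvexPoly(m,c.round().astype(int),1);m=cv2.erode(m,np.ones((3,3)))
pts=P[(m>0)&(dt>0)]
best=None;rng=np.random.default_rng(0)
for _ in range(2000):
    a=pts[rng.choice(len(pts),3,False)];n=np.cross(a[1]-a[0],a[2]-a[0])
    if np.linalg.norm(n)<1e-5: continue
    n/=np.linalg.norm(n);n*=np.sign(n[2])
    if abs(n[2]-.866)>.12: continue
    k=abs((pts-a[0])@n)<.003
    if best is None or k.sum()>best.sum(): best=k
q=pts[best];o=q.mean(0);n=np.linalg.svd(q-o)[2][2];n*=np.sign(n[2])
print(len(pts),best.sum(),'n',n,'lean',np.degrees(np.arccos(n[2])),'yaw',np.degrees(np.arctan2(-n[1],-n[0])))
C=[]
for u,v in c:
    p,r=ray(u,v,ct);C.append(p+r*((o-p)@n)/(r@n))
C=np.array(C);print(C.round(4),'centre',C.mean(0));print('edges',[np.linalg.norm(C[i]-C[i-1]).round(4) for i in range(4)])
h=(pts-o)@n;b=pts[h>.025];print('block',len(b),b.mean(0),h.max())
e=(C[0]-C[1]+C[3]-C[2])/2;print('y dir',e/np.linalg.norm(e),'yaw',np.degrees(np.arctan2(-e[0],e[1])))
# tray rim from depth & colour
for u,v in [(343,199),(425,203),(422,271),(338,264),(391,203),(388,265)]:
    p,r=ray(u,v,ct); print((u,v),(p+r*((.022-p[2])/r[2])).round(3))
print(P[230:240,360:370].reshape(-1,3).mean(0))
E
```

```text
721 355 n [-0.48334396  0.11381384  0.86800059] lean 29.77288005732388 yaw -13.250162021907155
[[0.5781 0.3683 0.1974]
 [0.5616 0.279  0.1999]
 [0.4809 0.295  0.1529]
 [0.5021 0.3844 0.1529]] centre [0.53065541 0.33166334 0.17576759]
edges [np.float64(0.0895), np.float64(0.0909), np.float64(0.0947), np.float64(0.0918)]
block 218 [0.51508459 0.33585288 0.20875763] 0.043869091423369436
y dir [ 0.20616745  0.97842375 -0.0134889 ] yaw -11.89894726787191
(343, 199) [ 0.588 -0.147  0.022]
(425, 203) [ 0.566 -0.428  0.022]
(422, 271) [ 0.336 -0.404  0.022]
(338, 264) [ 0.368 -0.121  0.022]
(391, 203) [ 0.569 -0.31   0.022]
(388, 265) [ 0.359 -0.289  0.022]
[ 0.46336526 -0.21250397  0.03412398]
```

```bash
cat >> h.py <<'E'
lean,yaw=np.radians(30),np.radians(-12.5)
RL=R.from_euler('zy',[yaw,-lean]).as_matrix() # lid frame axes (columns)
G=np.array([.5203,.334,.194])
def toolR(lid): return np.stack([lid[:,1],lid[:,0],-lid[:,2]],1)
def go(grasp,Rt):
    "travel mm, turn rad in the current tool frame to bring the grasp point to 'grasp'"
    s=arm.observe(); R0=R.from_quat(np.roll(s['orientation'],-1)).as_matrix()
    t=R0.T@(grasp+Rt[:,2]*.019-s['tcp_pos']); w=R.from_matrix(R0.T@Rt).as_rotvec()
    print('travel',(t*1000).round(1),'turn',w.round(4),'tcp',s['tcp_pos'].round(4),'F',s['ft_force'].round(1),'gap',s['finger_gap'].round(4),'t',round(s['time'],2),'q',s['qpos'].round(2))
E
python3 - <<'E'
from h import *
print(RL)
go(G+.13*RL[:,2],toolR(RL))
E
```

```text
[[ 8.45497144e-01  1.87442204e-01 -5.00000000e-01]
 [-2.16439614e-01  9.76296007e-01 -6.93889390e-18]
 [ 4.88148004e-01  1.08219807e-01  8.66025404e-01]]Traceback (most recent call last):
  File "<stdin>", line 3, in <module>
  File "h.py", line 36, in go
    print('travel',(t*1000).round(1),'turn',w.round(4),'tcp',s['tcp_pos'].round(4),'F',s['ft_force'].round(1),'gap',s['finger_gap'].round(4),'t',round(s['time'],2),'q',s['qpos'].round(2))
                                                                                                                    ^^^^^^^^^^^^^^^^^^^^^
AttributeError: 'float' object has no attribute 'round'
```

```bash
sed -i "s/'zy'/'ZY'/; s/s\['finger_gap'\].round(4)/round(s['finger_gap'],4)/" h.py
python3 - <<'E'
from h import *
print(RL.round(3))
go(G+.13*RL[:,2],toolR(RL))
E
```

```text
[[ 0.845  0.216 -0.488]
 [-0.187  0.976  0.108]
 [ 0.5   -0.     0.866]]
travel [-355.2 -190.5  -59.5] turn [-0.4199 -0.3946  1.4781] tcp [0.1756 0.6253 0.2303] F [ 0.2 -0.   0.2] gap 0.0852 t 0.1 q [-1.28  0.32 -0.07  1.45  0.02  1.37 -0.06]
```

Call:
carry_out --motion '[{"travel": [0, 0, -40], "turn": [0, 0, 0.12], "jaw": 1}, {"travel": [-20, -10, -80], "turn": [0, 0, 0.24], "jaw": 1}, {"travel": [-60, -32, -85], "turn": [-0.1, -0.1, 0.35], "jaw": 1}, {"travel": [-95, -51, -85], "turn": [-0.13, -0.12, 0.46], "jaw": 1}, {"travel": [-130, -70, -85], "turn": [-0.16, -0.15, 0.56], "jaw": 1}, {"travel": [-165, -88, -85], "turn": [-0.19, -0.18, 0.67], "jaw": 1}, {"travel": [-200, -107, -85], "turn": [-0.22, -0.21, 0.78], "jaw": 1}, {"travel": [-235, -126, -80], "turn": [-0.25, -0.24, 0.89], "jaw": 1}, {"travel": [-270, -145, -75], "turn": [-0.28, -0.27, 1.0], "jaw": 1}, {"travel": [-300, -160, -70], "turn": [-0.31, -0.29, 1.1], "jaw": 1}]'

```text
time: 0.93
tcp_pos: [0.4227, 0.3881, 0.301]
orientation: [0.156, 0.63, 0.75, 0.126]
ft_force: [0.7, -0.1, -0.8]
finger_gap: 0.0854
gripper_force: 0.0
```

```bash
python3 - <<'E'
from h import *
go(G+.13*RL[:,2],toolR(RL))
E
```

```text
travel [-47.5  27.8  27.4] turn [-0.1099 -0.1015  0.3714] tcp [0.4227 0.3881 0.301 ] F [ 0.7 -0.1 -0.8] gap 0.0854 t 0.93 q [-1.16 -0.06  0.15  1.8   0.38  1.21 -0.93]
```

Call:
carry_out --motion '[{"travel": [-12, 7, 7], "turn": [-0.03, -0.025, 0.09], "jaw": 1}, {"travel": [-24, 14, 14], "turn": [-0.055, -0.05, 0.18], "jaw": 1}, {"travel": [-36, 21, 21], "turn": [-0.08, -0.075, 0.28], "jaw": 1}, {"travel": [-47.5, 28, 27], "turn": [-0.11, -0.1, 0.371], "jaw": 1}, {"travel": [-47.5, 28, 27], "turn": [-0.11, -0.1, 0.371], "jaw": 1}, {"travel": [-47.5, 28, 27], "turn": [-0.11, -0.1, 0.371], "jaw": 1}, {"travel": [-47.5, 28, 27], "turn": [-0.11, -0.1, 0.371], "jaw": 1}, {"travel": [-47.5, 28, 27], "turn": [-0.11, -0.1, 0.371], "jaw": 1}, {"travel": [-47.5, 28, 27], "turn": [-0.11, -0.1, 0.371], "jaw": 1}, {"travel": [-47.5, 28, 27], "turn": [-0.11, -0.1, 0.371], "jaw": 1}]'

```text
time: 1.77
tcp_pos: [0.4649, 0.3493, 0.2912]
orientation: [0.2, 0.751, 0.608, 0.163]
ft_force: [0.1, -0.0, 0.1]
finger_gap: 0.0854
gripper_force: 0.0
```

```bash
python3 - <<'E'
from h import *
go(G+.13*RL[:,2],toolR(RL))
im,d,ci=snap('wrist','w1.png')
print(ci)
E
```

```text
travel [-3.   1.1  1.9] turn [-0.0015 -0.0046  0.0071] tcp [0.4649 0.3493 0.2912] F [ 0.1 -0.   0.1] gap 0.0854 t 1.77 q [-1.13 -0.04  0.14  1.84  0.53  1.19 -1.36]
{'K': array([[372.73691255,   0.        , 278.05668698],
       [  0.        , 372.73691255, 208.38960572],
       [  0.        ,   0.        ,   1.        ]]), 'k1': 0.007354615029504447, 'position': array([0.40987514, 0.43773744, 0.41497637]), 'rotation': array([ 0.94604827, -0.17015549, -0.23861048, -0.13822015])}
```

View pics/w1.png

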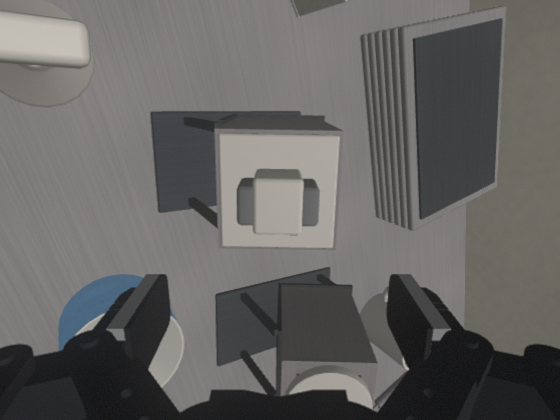

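The wrist view shows the lid plate with corners at about (218,132), (339,135), (335,248) and (219,247). The grip block top is about (254–303,168–235), with buttons at x≈246 and x≈311. I refine the pose from this view.

```bash
python3 - <<'E'
from h import *
im,d,ci=load('w1.png'); P=cloud(d,ci)
def fit(mask):
    q=P[mask&(d>0)]
    for _ in range(4):
        o=np.median(q,0) if _==0 else q.mean(0); n=np.linalg.svd(q-q.mean(0),full_matrices=False)[2][2];n*=np.sign(n[2]);q=q[abs((q-q.mean(0))@n)<.003]
    return q.mean(0),n,q
m=np.zeros(d.shape,bool);m[140:162,224:332]=1;m[140:242,222:234]=1;m[140:242,322:332]=1
o,n,q=fit(m);print('plate',o,n,'lean',np.degrees(np.arccos(n[2])),'yaw',np.degrees(np.arctan2(-n[1],-n[0])),len(q))
# plate pixels outline by brightness & plane
h=(P-o)@n; g=cv2.cvtColor(im,cv2.COLOR_BGR2GRAY)
roi=np.zeros(d.shape,bool);roi[110:265,200:355]=1
mk=((g>120)&roi&(h>-.006)).astype(np.uint8)
cs,_=cv2.findContours(mk,0,1);c=max(cs,key=cv2.contourArea);r=cv2.minAreaRect(c);print('rect',r)
def onpl(u,v,off=0):
    p,x=ray(u,v,ci);return p+x*((o+n*off-p)@n)/(x@n)
C=np.array([onpl(u,v) for u,v in cv2.boxPoints(r)]);print('C',C.round(4),'mean',C.mean(0).round(4),[np.linalg.norm(C[i]-C[i-1]).round(4) for i in range(4)])
for i in range(2):
  e=C[i+1]-C[i];print('edge az',np.degrees(np.arctan2(e[1],e[0])),e.round(4))
top=P[roi&(h>.033)&(h<.045)];print('block top',top.mean(0),len(top),'min/max in lid axes',((top-o)@RL).min(0),((top-o)@RL).max(0))
for nm,u in (('L',246),('R',311)): print(nm,P[203,u],onpl(u,203,.03))
cen=C.mean(0)+.021*n;b=top.mean(0)-.018*n
print('grip from plate',cen,'from block',b,'G',G)
E
```

```text
plate [0.53103997 0.3532556  0.17336905] [-0.48741395  0.1143523   0.86565074] lean 30.042905979707633 yaw -13.203386420328721 4173
rect ((280.0, 189.5), (117.0, 122.0), 90.0)
C [[0.5031 0.3908 0.1527]
 [0.5787 0.3747 0.1974]
 [0.5628 0.2838 0.2005]
 [0.4799 0.3014 0.1514]] mean [0.5311 0.3377 0.1755] [np.float64(0.0924), np.float64(0.0893), np.float64(0.0924), np.float64(0.098)]
edge az -11.992082386343641 [ 0.0756 -0.0161  0.0447]
edge az -99.91191536477628 [-0.0159 -0.0909  0.0031]
block top [0.51130038 0.3426812  0.20760797] 4122 min/max in lid axes [-0.02563873 -0.03544839  0.03300428] [0.03050732 0.00428111 0.04103367]
L [0.49403891 0.34785457 0.19615786] [0.49653681 0.34518694 0.18966355]
R [0.53174747 0.3394049  0.21672371] [0.53456523 0.3371314  0.21213999]
grip from plate [0.5209017  0.34008195 0.19366002] from block [0.52007383 0.34062286 0.19202626] G [0.5203 0.334  0.194 ]
```

```bash
sed -i "s/^G=.*/G=np.array([.5205,.3385,.193])/;s/radians(-12.5)/radians(-12.7)/" h.py; python3 - <<'E'
from h import *
go(G+.05*RL[:,2],toolR(RL))
E
```

```text
travel [ 1.3  0.1 82.3] turn [-0.0015 -0.0061  0.01  ] tcp [0.4649 0.3492 0.2911] F [-0.7  0.5 -0.1] gap 0.085 t 1.82 q [-1.13 -0.04  0.14  1.84  0.53  1.19 -1.36]
```

Call:
carry_out --motion '[{"travel": [0, 0, 20], "turn": [0, -0.006, 0.01], "jaw": 1}, {"travel": [0, 0, 40], "turn": [0, -0.006, 0.01], "jaw": 1}, {"travel": [1, 0, 60], "turn": [0, -0.006, 0.01], "jaw": 1}, {"travel": [1, 0, 75], "turn": [0, -0.006, 0.01], "jaw": 1}, {"travel": [1, 0, 82], "turn": [0, -0.006, 0.01], "jaw": 1}, {"travel": [1, 0, 82], "turn": [0, -0.006, 0.01], "jaw": 1}, {"travel": [1, 0, 82], "turn": [0, -0.006, 0.01], "jaw": 1}, {"travel": [1, 0, 82], "turn": [0, -0.006, 0.01], "jaw": 1}, {"travel": [1, 0, 82], "turn": [0, -0.006, 0.01], "jaw": 1}, {"travel": [1, 0, 82], "turn": [0, -0.006, 0.01], "jaw": 1}]'

```text
time: 2.65
tcp_pos: [0.5052, 0.342, 0.2209]
orientation: [0.201, 0.755, 0.603, 0.162]
ft_force: [-0.2, 1.3, -0.0]
finger_gap: 0.0851
gripper_force: 0.0
```

```bash
python3 - <<'E'
from h import *
go(G+.003*RL[:,2],toolR(RL))
im,d,ci=snap('wrist','w2.png')
P=cloud(d,ci)
L=(P-G)@RL   # lid-grip frame
g=cv2.cvtColor(im,cv2.COLOR_BGR2GRAY)
m=(abs(L[...,0])<.035)&(abs(L[...,1])<.03)&(L[...,2]>.008)&(L[...,2]<.025)&(d>0)
q=L[m];print('block+btn',len(q),np.percentile(q,[1,50,99],axis=0).round(4))
w=m&(g>150)&(L[...,2]>.014);q=L[w];print('white top',np.percentile(q,[1,50,99],axis=0).round(4))
E
```

```text
travel [-0.1 -0.3 48. ] turn [-0.0009 -0.0011 -0.0007] tcp [0.5052 0.342  0.2209] F [-0.2  1.3 -0. ] gap 0.0851 t 2.65 q [-1.09  0.05  0.18  1.89  0.54  1.03 -1.37]
block+btn 8613 [[-0.0281 -0.0173  0.0093]
 [-0.0015  0.0038  0.0179]
 [ 0.0255  0.0209  0.0197]]
white top [[-0.0155 -0.0165  0.017 ]
 [-0.0003  0.0021  0.0185]
 [ 0.0146  0.0189  0.0199]]
```

View pics/w2.png

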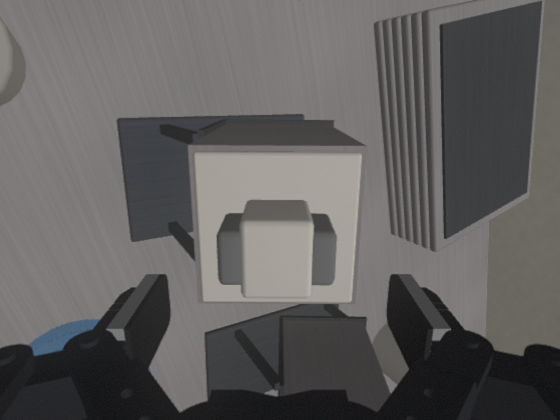

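The close view shows the lid square between the open fingers, with the block top at (243–311,200–297). It is centred to about 1 mm. I advance and pinch.

Call:
carry_out --motion '[{"travel": [1, -0.5, 15], "turn": [0, 0, 0], "jaw": 1}, {"travel": [1, -1, 30], "turn": [0, 0, 0], "jaw": 1}, {"travel": [1, -1, 42], "turn": [0, 0, 0], "jaw": 1}, {"travel": [1, -1, 49], "turn": [0, 0, 0], "jaw": 1}, {"travel": [1, -1, 49], "turn": [0, 0, 0], "jaw": 1}, {"travel": [1, -1, 49], "turn": [0, 0, 0], "jaw": 0.3}, {"travel": [1, -1, 49], "turn": [0, 0, 0], "jaw": 0.1}, {"travel": [1, -1, 49], "turn": [0, 0, 0], "jaw": -0.2}, {"travel": [1, -1, 49], "turn": [0, 0, 0], "jaw": -1}, {"travel": [1, -1, 49], "turn": [0, 0, 0], "jaw": -1}]'

```text
time: 3.53
tcp_pos: [0.5279, 0.3386, 0.1794]
orientation: [0.201, 0.755, 0.603, 0.162]
ft_force: [-8.2, -2.7, 11.9]
finger_gap: 0.0351
gripper_force: 61.4
```

Call:
carry_out --motion '[{"travel": [0, 0, 0], "turn": [0, 0, 0], "jaw": -1}, {"travel": [0, 0, 0], "turn": [0, 0, 0], "jaw": -1}, {"travel": [0, 0, 0], "turn": [0, 0, 0], "jaw": -1}, {"travel": [0, 0, 0], "turn": [0, 0, 0], "jaw": -1}, {"travel": [0, 0, 0], "turn": [0, 0, 0], "jaw": -1}, {"travel": [0, 0, 0], "turn": [0, 0, 0], "jaw": -1}, {"travel": [0, 0, 0], "turn": [0, 0, 0], "jaw": -1}, {"travel": [0, 0, 0], "turn": [0, 0, 0], "jaw": -1}, {"travel": [0, 0, 0], "turn": [0, 0, 0], "jaw": -1}, {"travel": [0, 0, 0], "turn": [0, 0, 0], "jaw": -1}]'

```text
time: 4.37
tcp_pos: [0.5279, 0.3386, 0.1794]
orientation: [0.201, 0.755, 0.603, 0.162]
ft_force: [-8.8, -1.4, 10.4]
finger_gap: 0.0349
gripper_force: 61.1
```

```bash
python3 - <<'E'
from h import *
go(G+.1*RL[:,2],toolR(RL));print(arm.observe()['gripper_force'])
E
```

```text
travel [ -1.5   0.5 -96.4] turn [-0.0008 -0.0021 -0.0013] tcp [0.5279 0.3386 0.1794] F [-8.8 -1.4 10.4] gap 0.0349 t 4.37 q [-1.06  0.11  0.2   1.91  0.55  0.93 -1.38]
61.11958980560303
```

Call:
carry_out --motion '[{"travel": [0, 0, -3], "turn": [0, 0, 0], "jaw": -1}, {"travel": [0, 0, -8], "turn": [0, 0, 0], "jaw": -1}, {"travel": [0, 0, -14], "turn": [0, 0, 0], "jaw": -1}, {"travel": [0, 0, -22], "turn": [0, 0, 0], "jaw": -1}, {"travel": [0, 0, -32], "turn": [0, 0, 0], "jaw": -1}, {"travel": [0, 0, -44], "turn": [0, 0, 0], "jaw": -1}, {"travel": [0, 0, -58], "turn": [0, 0, 0], "jaw": -1}, {"travel": [0, 0, -72], "turn": [0, 0, 0], "jaw": -1}, {"travel": [0, 0, -80], "turn": [0, 0, 0], "jaw": -1}, {"travel": [0, 0, -80], "turn": [0, 0, 0], "jaw": -1}]'

```text
time: 5.2
tcp_pos: [0.4892, 0.3477, 0.2489]
orientation: [0.201, 0.754, 0.603, 0.163]
ft_force: [0.8, 0.8, -1.2]
finger_gap: 0.0351
gripper_force: 60.7
```

```bash
python3 - <<'E'
from h import *
im,d,ci=snap('wrist','w3.png')
go(G+.1*RL[:,2],toolR(RL));print(arm.observe()['gripper_force'])
E
```

```text
travel [ -1.2   0.5 -17.7] turn [-0.0007 -0.0019 -0.0008] tcp [0.4894 0.3468 0.2475] F [-0.8 -0.1 -1.6] gap 0.035 t 5.25 q [-1.11  0.01  0.17  1.87  0.54  1.09 -1.37]
60.69661617279053
```

View pics/w3.png

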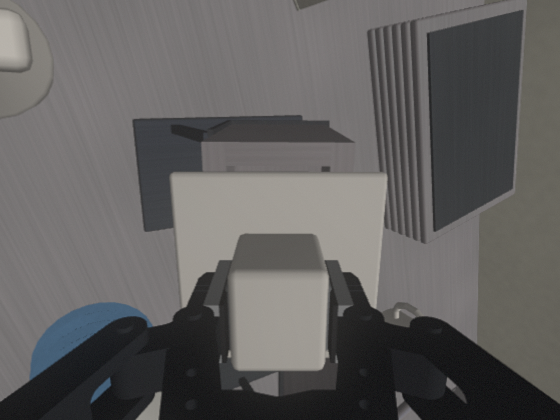

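The picture shows the lid held level between the pads, clear of the canister, with the collar and open mouth visible behind it at (280,160). Next I raise and level it.

```bash
python3 - <<'E'
from h import *
RU=R.from_euler('z',-7,degrees=True).as_matrix()
go(np.array([.45,.30,.36]),toolR(RU))
E
```

```text
travel [-54.1  22.3 -95.2] turn [ 0.5225  0.0239 -0.0975] tcp [0.4894 0.3468 0.2475] F [-0.8 -0.1 -1.6] gap 0.035 t 5.25 q [-1.11  0.01  0.17  1.87  0.54  1.09 -1.37]
```

Call:
carry_out --motion '[{"travel": [-3, 1, -18], "turn": [0, 0, 0], "jaw": -1}, {"travel": [-8, 3, -38], "turn": [0.07, 0.003, -0.01], "jaw": -1}, {"travel": [-16, 7, -58], "turn": [0.15, 0.007, -0.03], "jaw": -1}, {"travel": [-25, 11, -75], "turn": [0.24, 0.011, -0.045], "jaw": -1}, {"travel": [-35, 15, -88], "turn": [0.33, 0.015, -0.06], "jaw": -1}, {"travel": [-45, 19, -95], "turn": [0.42, 0.019, -0.08], "jaw": -1}, {"travel": [-54, 22, -95], "turn": [0.5, 0.023, -0.093], "jaw": -1}, {"travel": [-54, 22, -95], "turn": [0.5225, 0.024, -0.0975], "jaw": -1}, {"travel": [-54, 22, -95], "turn": [0.5225, 0.024, -0.0975], "jaw": -1}, {"travel": [-54, 22, -95], "turn": [0.5225, 0.024, -0.0975], "jaw": -1}]'

```text
time: 6.08
tcp_pos: [0.4497, 0.2999, 0.338]
orientation: [0.001, 0.749, 0.662, -0.002]
ft_force: [-1.2, 0.8, -1.6]
finger_gap: 0.0351
gripper_force: 60.6
```

```bash
python3 - <<'E'
from h import *
RU=R.from_euler('z',-7,degrees=True).as_matrix()
go(np.array([.465,-.21,.30]),toolR(RU))
E
```

```text
travel [-503.9   78.1   59. ] turn [-0.0011  0.0041 -0.0014] tcp [0.4497 0.2999 0.338 ] F [-1.2  0.8 -1.6] gap 0.0351 t 6.08 q [-0.97  0.05  0.34  1.56 -0.02  1.54 -0.75]
```

Call:
carry_out --motion '[{"travel": [-12, 2, 0], "turn": [0, 0, 0], "jaw": -1}, {"travel": [-35, 5, 0], "turn": [0, 0, 0], "jaw": -1}, {"travel": [-63, 10, 0], "turn": [0, 0, 0], "jaw": -1}, {"travel": [-93, 14, 0], "turn": [0, 0, 0], "jaw": -1}, {"travel": [-123, 19, 0], "turn": [0, 0, 0], "jaw": -1}, {"travel": [-153, 24, 0], "turn": [0, 0, 0], "jaw": -1}, {"travel": [-183, 28, 0], "turn": [0, 0, 0], "jaw": -1}, {"travel": [-213, 33, 0], "turn": [0, 0, 0], "jaw": -1}, {"travel": [-243, 38, 0], "turn": [0, 0, 0], "jaw": -1}, {"travel": [-273, 42, 0], "turn": [0, 0, 0], "jaw": -1}]'

```text
time: 6.92
tcp_pos: [0.4572, 0.0224, 0.3396]
orientation: [0.001, 0.748, 0.663, -0.001]
ft_force: [-0.1, 0.2, -1.7]
finger_gap: 0.0349
gripper_force: 60.6
```

Call:
carry_out --motion '[{"travel": [-30, 5, 0], "turn": [0, 0, 0], "jaw": -1}, {"travel": [-60, 9, 2], "turn": [0, 0, 0], "jaw": -1}, {"travel": [-90, 14, 6], "turn": [0, 0, 0], "jaw": -1}, {"travel": [-120, 18, 14], "turn": [0, 0, 0], "jaw": -1}, {"travel": [-150, 23, 24], "turn": [0, 0, 0], "jaw": -1}, {"travel": [-180, 28, 36], "turn": [0, 0, 0], "jaw": -1}, {"travel": [-205, 32, 48], "turn": [0, 0, 0], "jaw": -1}, {"travel": [-222, 35, 56], "turn": [0, 0, 0], "jaw": -1}, {"travel": [-230, 36, 59], "turn": [0, 0, 0], "jaw": -1}, {"travel": [-230, 36, 59], "turn": [0, 0, 0], "jaw": -1}]'

```text
time: 7.75
tcp_pos: [0.4643, -0.2104, 0.2805]
orientation: [-0.0, 0.75, 0.661, -0.002]
ft_force: [0.3, 0.4, -1.2]
finger_gap: 0.0349
gripper_force: 60.6
```

```bash
python3 - <<'E'
from h import *
RU=R.from_euler('z',-7,degrees=True).as_matrix()
im,d,ci=snap('wrist','w4.png')
im2,_,_=snap('top','top2.png')
go(np.array([.465,-.21,.30]),toolR(RU))
E
```

```text
travel [-2.3 -0.4  0.5] turn [-0.0011  0.0013  0.0008] tcp [ 0.4657 -0.2078  0.2815] F [ 0.5  0.3 -1.1] gap 0.0344 t 7.85 q [-0.58 -0.04  0.94  1.74  0.03  1.42  0.23]
```

View pics/w4.png

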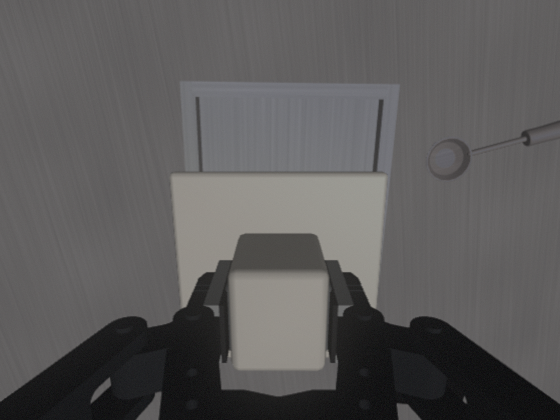

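The wrist view shows the lid held over the tray. The tray's +y rim is at row ~85, and the well's inner edges are at columns ~200 and ~381 (row 98). I locate the well from these.

```bash
python3 - <<'E'
from h import *
im,d,ci=load('w4.png');P=cloud(d,ci)
def at(u,v,z): p,r=ray(u,v,ci);return (p+r*((z-p[2])/r[2])).round(4)
a,b=at(181,83,.022),at(398,86,.022);print('rim corners',a,b,np.linalg.norm(a-b),'yaw',np.degrees(np.arctan2(*(b-a)[1::-1])))
e=(b-a)/np.linalg.norm(b-a);f=np.array([e[1],-e[0],0])
print('well centre',(a+b)/2+f*(.003+.157/2))
print('inner',at(199,98,.003),at(381,98,.003)); print('floor depth',P[110:160,220:360].reshape(-1,3).mean(0),np.median(P[110:160,220:360,2]))
im,d,ct=load('top1.png')
g=cv2.cvtColor(im,cv2.COLOR_BGR2GRAY)[190:280,330:435]
cv2.imwrite('pics/tr.png',cv2.resize(cv2.equalizeHist(g),None,fx=6,fy=6,interpolation=cv2.INTER_CUBIC))
E
```

```text
rim corners [ 0.3747 -0.1143  0.022 ] [ 0.5939 -0.1449  0.022 ] 0.22132555207205515 yaw -7.94704936831251
well centre [ 0.47303198 -0.2103173   0.022     ]
inner [ 0.3863 -0.1307  0.003 ] [ 0.5812 -0.1553  0.003 ]
floor depth [ 0.47869218 -0.18147264  0.00514367] 0.003222637234801873
```

View pics/tr.png

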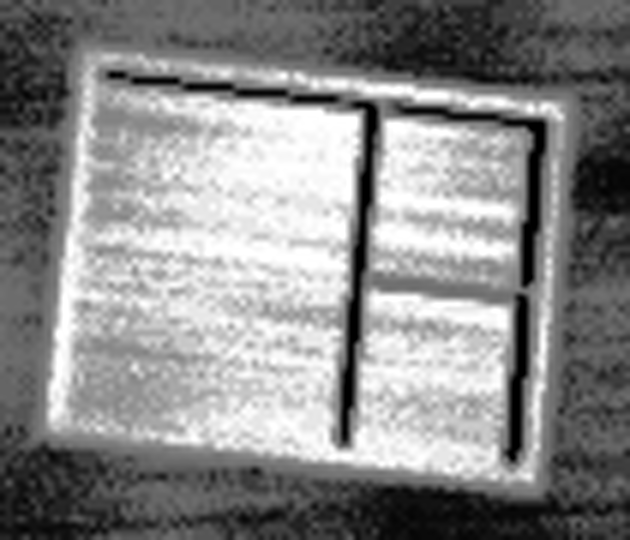

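The enhanced tray crop shows the large well on the left, wall to divider, at about (75–360, 80–440). The two small wells are on the right. The well centre comes out at about (0.474, -0.221), so I descend to it.

```bash
python3 - <<'E'
from h import *
RU=R.from_euler('z',-7.5,degrees=True).as_matrix()
go(np.array([.474,-.221,.060]),toolR(RU))
E
```

```text
travel [-11.8  10.1 240.5] turn [-0.0011  0.0013  0.0095] tcp [ 0.4657 -0.2078  0.2815] F [ 0.5  0.3 -1.1] gap 0.0344 t 7.85 q [-0.58 -0.04  0.94  1.74  0.03  1.42  0.23]
```

Call:
carry_out --motion '[{"travel": [-4, 3, 15], "turn": [0, 0, 0.009], "jaw": -1}, {"travel": [-8, 7, 45], "turn": [0, 0, 0.009], "jaw": -1}, {"travel": [-11, 10, 80], "turn": [0, 0, 0.009], "jaw": -1}, {"travel": [-11, 10, 115], "turn": [0, 0, 0.009], "jaw": -1}, {"travel": [-11, 10, 150], "turn": [0, 0, 0.009], "jaw": -1}, {"travel": [-11, 10, 183], "turn": [0, 0, 0.009], "jaw": -1}, {"travel": [-11, 10, 210], "turn": [0, 0, 0.009], "jaw": -1}, {"travel": [-11, 10, 230], "turn": [0, 0, 0.009], "jaw": -1}, {"travel": [-11, 10, 240], "turn": [0, 0, 0.009], "jaw": -1}, {"travel": [-11, 10, 240], "turn": [0, 0, 0.009], "jaw": -1}]'

```text
time: 8.68
tcp_pos: [0.4731, -0.2195, 0.0397]
orientation: [-0.001, 0.751, 0.66, -0.002]
ft_force: [0.2, -0.2, -1.3]
finger_gap: 0.0344
gripper_force: 60.6
```

```bash
python3 - <<'E'
from h import *
RU=R.from_euler('z',-7.5,degrees=True).as_matrix()
go(np.array([.474,-.221,.0445]),toolR(RU))
E
```

```text
travel [-1.3  1.1 14.2] turn [-0.0049  0.0011  0.0017] tcp [ 0.4731 -0.2195  0.0397] F [ 0.2 -0.2 -1.3] gap 0.0344 t 8.68 q [-0.41  0.34  0.91  2.   -0.32  0.96  0.53]
```

Call:
carry_out --motion '[{"travel": [0, 0, 2], "turn": [0, 0, 0], "jaw": -1}, {"travel": [0, 0, 4], "turn": [0, 0, 0], "jaw": -1}, {"travel": [0, 0, 6], "turn": [-0.004, 0, 0], "jaw": -1}, {"travel": [0, 0, 8], "turn": [-0.004, 0, 0], "jaw": -1}, {"travel": [0, 0, 9], "turn": [-0.004, 0, 0], "jaw": -1}, {"travel": [0, 0, 10], "turn": [-0.004, 0, 0], "jaw": -1}, {"travel": [0, 0, 11], "turn": [-0.004, 0, 0], "jaw": -1}, {"travel": [0, 0, 12], "turn": [-0.004, 0, 0], "jaw": -1}, {"travel": [0, 0, 12], "turn": [-0.004, 0, 0], "jaw": -1}, {"travel": [0, 0, 12], "turn": [-0.004, 0, 0], "jaw": -1}]'

```text
time: 9.52
tcp_pos: [0.4738, -0.2221, 0.0295]
orientation: [0.002, 0.752, 0.659, 0.0]
ft_force: [-0.2, 0.5, -1.1]
finger_gap: 0.0349
gripper_force: 60.6
```

Call:
carry_out --motion '[{"travel": [0, 0, 0.5], "turn": [0, 0, 0], "jaw": -1}, {"travel": [0, 0, 1], "turn": [0, 0, 0], "jaw": -1}, {"travel": [0, 0, 1], "turn": [0, 0, 0], "jaw": -1}, {"travel": [0, 0, 1.5], "turn": [0, 0, 0], "jaw": -1}, {"travel": [0, 0, 1.5], "turn": [0, 0, 0], "jaw": -1}, {"travel": [0, 0, 2], "turn": [0, 0, 0], "jaw": -1}, {"travel": [0, 0, 2], "turn": [0, 0, 0], "jaw": -1}, {"travel": [0, 0, 2], "turn": [0, 0, 0], "jaw": -1}, {"travel": [0, 0, 2], "turn": [0, 0, 0], "jaw": -1}, {"travel": [0, 0, 2], "turn": [0, 0, 0], "jaw": -1}]'

```text
time: 10.35
tcp_pos: [0.4738, -0.2221, 0.0275]
orientation: [0.002, 0.752, 0.659, 0.0]
ft_force: [0.3, -0.0, -1.4]
finger_gap: 0.0347
gripper_force: 60.6
```

Call:
carry_out --motion '[{"travel": [0, 0, 0.5], "turn": [0, 0, 0], "jaw": -1}, {"travel": [0, 0, 0.5], "turn": [0, 0, 0], "jaw": -1}, {"travel": [0, 0, 1], "turn": [0, 0, 0], "jaw": -1}, {"travel": [0, 0, 1], "turn": [0, 0, 0], "jaw": -1}, {"travel": [0, 0, 1.5], "turn": [0, 0, 0], "jaw": -1}, {"travel": [0, 0, 1.5], "turn": [0, 0, 0], "jaw": -1}, {"travel": [0, 0, 2], "turn": [0, 0, 0], "jaw": -1}, {"travel": [0, 0, 2], "turn": [0, 0, 0], "jaw": -1}, {"travel": [0, 0, 2], "turn": [0, 0, 0], "jaw": -1}, {"travel": [0, 0, 2], "turn": [0, 0, 0], "jaw": -1}]'

```text
time: 11.18
tcp_pos: [0.4739, -0.2222, 0.026]
orientation: [0.002, 0.752, 0.659, 0.0]
ft_force: [-2.3, 0.8, 6.4]
finger_gap: 0.0346
gripper_force: 62.5
```

Contact at about 7 N: the lid is on the floor of the well. I release gently.

Call:
carry_out --motion '[{"travel": [0, 0, 0], "turn": [0, 0, 0], "jaw": -0.2}, {"travel": [0, 0, 0], "turn": [0, 0, 0], "jaw": 0}, {"travel": [0, 0, 0], "turn": [0, 0, 0], "jaw": 0.2}, {"travel": [0, 0, 0], "turn": [0, 0, 0], "jaw": 0.4}, {"travel": [0, 0, 0], "turn": [0, 0, 0], "jaw": 0.6}, {"travel": [0, 0, 0], "turn": [0, 0, 0], "jaw": 0.8}, {"travel": [0, 0, 0], "turn": [0, 0, 0], "jaw": 0.8}, {"travel": [0, 0, 0], "turn": [0, 0, 0], "jaw": 0.8}, {"travel": [0, 0, 0], "turn": [0, 0, 0], "jaw": 0.8}, {"travel": [0, 0, 0], "turn": [0, 0, 0], "jaw": 0.8}]'

```text
time: 12.02
tcp_pos: [0.4739, -0.2221, 0.0256]
orientation: [0.002, 0.752, 0.659, 0.0]
ft_force: [0.8, -1.1, -0.3]
finger_gap: 0.0769
gripper_force: 0.0
```

Call:
carry_out --motion '[{"travel": [0, 0, -5], "turn": [0, 0, 0], "jaw": 0.8}, {"travel": [0, 0, -12], "turn": [0, 0, 0], "jaw": 0.8}, {"travel": [0, 0, -25], "turn": [0, 0, 0], "jaw": 0.8}, {"travel": [0, 0, -40], "turn": [0, 0, 0], "jaw": 0.8}, {"travel": [0, 0, -60], "turn": [0, 0, 0], "jaw": 0.8}, {"travel": [0, 0, -85], "turn": [0, 0, 0], "jaw": 0.8}, {"travel": [0, 0, -110], "turn": [0, 0, 0], "jaw": 0.8}, {"travel": [0, 0, -135], "turn": [0, 0, 0], "jaw": 0.8}, {"travel": [0, 0, -150], "turn": [0, 0, 0], "jaw": 0.8}, {"travel": [0, 0, -150], "turn": [0, 0, 0], "jaw": 0.8}]'

```text
time: 12.85
tcp_pos: [0.4756, -0.2231, 0.1801]
orientation: [0.005, 0.752, 0.659, 0.003]
ft_force: [0.6, -0.3, -0.7]
finger_gap: 0.0768
gripper_force: 0.0
```

```bash
python3 - <<'E'
from h import *
im,d,ci=snap('wrist','w5.png'); im2,_,_=snap('scene','s2.png')
P=cloud(d,ci)
C=np.array([.474,-.2225,0]);L=P-C
m=(d>0)&(abs(L[...,0])<.04)&(abs(L[...,1])<.04)
z=P[m][:,2];print(np.histogram(z,bins=np.arange(-.005,.075,.005)))
q=P[m&(P[...,2]>.012)&(P[...,2]<.03)];c=np.linalg.lstsq(np.c_[q[:,:2]-C[:2],np.ones(len(q))],q[:,2],rcond=None)[0];print('plate slope, z',c)
o=np.zeros((420,800,3),np.uint8);o[:,:480]=cv2.resize(im,(480,360))[0:0].sum() if 0 else 0
o[:360,:480]=cv2.resize(im,(480,360));o[:320,480:]=cv2.resize(is_:=im2[90:350,140:400],(320,320));cv2.imwrite('pics/fin.png',o)
print(arm.observe()['ft_force'],arm.observe()['tcp_pos'],arm.observe()['time'])
E
```

```text
(array([   0,   10,    0,    0, 1867, 3204,   50,   81,   71,   95,   98,
        120, 3114,  231,    0]), array([-0.005,  0.   ,  0.005,  0.01 ,  0.015,  0.02 ,  0.025,  0.03 ,
        0.035,  0.04 ,  0.045,  0.05 ,  0.055,  0.06 ,  0.065,  0.07 ]))
plate slope, z [-0.00070906  0.00129507  0.02032614]
[-0.19548027  0.90686171 -0.52625838] [ 0.47382865 -0.22182933  0.17661752] 12.95
```

View pics/fin.png

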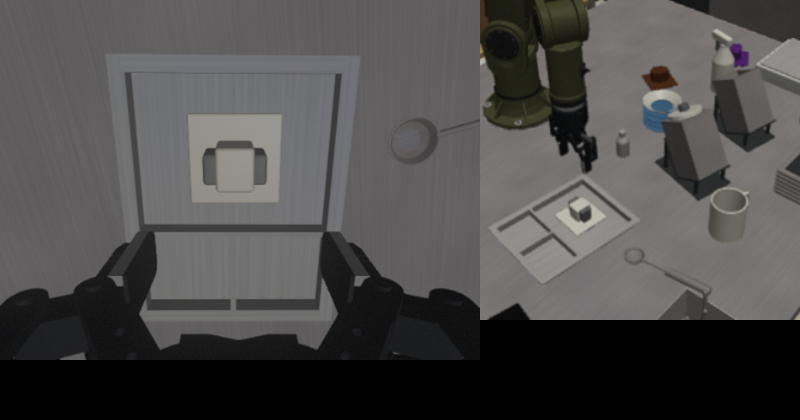

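The lid lies flat (plate slope about 0.001, plate top at z≈20 mm as expected), right way up and inside the large well. The gripper is clear and nothing else has moved.

```bash
python3 -c "
from workcell import arm
print(arm.hand_in())"
```

```text
the job is handed in; nothing more can be done
None
```

The button lid is off its canister and lies flat and right way up on the floor of the large well; the gripper has let go and is clear, the loose things look undisturbed in the last pictures, and the job was handed in at about 13 s.

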